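# Move the plug-in relays to the new rail in circuit order

## Task

The old relay rail is being replaced: move its four plug-in relays over to the empty new rail. Each socket is wired for one relay, so keep their order as counted from the white feed terminal at the end of each rail: the relay beside the feed terminal on the old rail goes into the socket beside the feed terminal on the new one, and so on down the row. Plug every relay fully home, upright and square to the rail, and leave them all released.

Things in the scene. Friction and masses are not known exactly. Their poses are not given: they have to be found in the camera images.
- old_rail: Old rail, full at the start: fixed steel strip 62 x 192 mm. Origin: centre of its underside on the bench; y along the row, z up. Feed terminal: white block with two brass screws at the +y end (y = 70 to 88 mm, up to 40.5 mm high); thin black clamp at the -y end. Its four grey sockets (34 mm along y, 66 along x) have their centres at y = 48, 10, -28, -66 mm, x = 0, tops at z = 34 mm.
- new_rail: New rail, empty at the start, lying any way round; same build and frame as the old one: white feed terminal with brass screws at +y, socket centres at y = 48, 10, -28, -66 mm, tops at z = 34 mm (terminal steps at the x ends 25 mm). Each socket has a round hole, 24.5 mm wide, 11 mm deep. A relay fully home has its origin at z = 25 mm here and its x along this x, either way round.
- relay_clear: Plug-in relay, see-through case, copper coil inside, white tab on top; top at z = 47 mm. 40 to 140 g; housing 32 (x) x 26 (y) mm on a round plug 20 mm across, 9 mm long, tapered. Origin: centre of the plug's underside, z up. Stands loosely in its socket, lifts straight out; grip it along x, across the rail (12 mm to its neighbours along y), tips over z = 12 mm. 
- relay_timer: Plug-in relay, grey case, black face with a round white knob; top at z = 58 mm, case to 50. 40 to 140 g; housing 32 (x) x 26 (y) mm on a round plug 20 mm across, 9 mm long, tapered. Origin: centre of the plug's underside, z up. Stands loosely in its socket, lifts straight out; grip it along x, across the rail (12 mm to its neighbours along y), tips over z = 12 mm. 
- relay_finned: Plug-in relay, black case topped by aluminium heat-sink fins along x, flush at the x ends; top at z = 53 mm. 40 to 140 g; housing 32 (x) x 26 (y) mm on a round plug 20 mm across, 9 mm long, tapered. Origin: centre of the plug's underside, z up. Stands loosely in its socket, lifts straight out; grip it along x, across the rail (12 mm to its neighbours along y), tips over z = 12 mm. 
- relay_stepped: Plug-in relay, white case with a stepped top: z = 43 mm on its -x half, 59 mm on its +x half. 40 to 140 g; housing 32 (x) x 26 (y) mm on a round plug 20 mm across, 9 mm long, tapered. Origin: centre of the plug's underside, z up. Stands loosely in its socket, lifts straight out; grip it along x, across the rail (12 mm to its neighbours along y), tips over z = 12 mm. 
- socket_clear: Fixed socket of the old rail in which the clear relay starts: shows that relay's place on the old rail. Origin: centre of its underside, 10.5 mm above the bench; top 23.5 mm higher; x, y as the rail's. A relay in it has its origin 14.5 mm above this one.
- socket_timer: Fixed socket of the old rail in which the timer relay starts: shows that relay's place on the old rail. Origin: centre of its underside, 10.5 mm above the bench; top 23.5 mm higher; x, y as the rail's. A relay in it has its origin 14.5 mm above this one.
- socket_finned: Fixed socket of the old rail in which the finned relay starts: shows that relay's place on the old rail. Origin: centre of its underside, 10.5 mm above the bench; top 23.5 mm higher; x, y as the rail's. A relay in it has its origin 14.5 mm above this one.
- socket_stepped: Fixed socket of the old rail in which the stepped relay starts: shows that relay's place on the old rail. Origin: centre of its underside, 10.5 mm above the bench; top 23.5 mm higher; x, y as the rail's. A relay in it has its origin 14.5 mm above this one.

How it is judged:
By the outcome, as a careful person would: the job done as asked, in the order asked, and still so for the second after the job is handed in, with the robot touching nothing.
It also fails if it takes over 115 s, if anything falls off the work surface, if the arm or the gripper's body presses on something with over 40 N, if the wrist force passes 120 N, or if a joint passes its speed limit or range.

## Robot

A 6-joint arm with a two-finger parallel gripper is mounted at the origin on a cart in front of the work surface, level with it; the furniture and walls round the work are solid. World frame = base frame: x ahead of the robot, y to its left, z up, the work surface at z = 0. Lengths are in mm, angles in rad, forces in N, time in s.
With the tool pointing down it reaches from about 350 to 775 mm from the base axis. Payload 5.5 kg.
Tool frame: the origin (TCP) lies at the very end of the fingers, on their centre line; the grasp point (between the pads) lies 19 mm behind it; z points along the fingers, y is the line along which they close (so a half turn about z gives the same grasp; the last joint's range is limited). The gripper opens to 85 mm and grips with 20 to 120 N. Pads are 22 mm wide; open, the fingers measure 114 mm over their backs; the gripper's body (76 mm by 85 mm) begins 54 mm behind the grasp point. The pads swing forward as they close: fully open they stand 13 mm farther back than shut.
Start: joints at [-1.304, 0.313, 0.046, 1.304, 0, 1.431], TCP at [227.512, -528.12, 231.323] pointing down, gripper open.
Joint ranges: [-2.76, 2.76], [-0.86, 1.69], [-1.03, 1.26], [-2.2, 2.34], [-1.47, 1.5], [-3.14, 3.14]. Speed limits (rad/s): [2.57, 2.57, 3.14, 3.14, 3.14, 3.14].

## Interface

Orientations are given as a unit quaternion [w, x, y, z].
In Python, from plant import arm, optics, job gives the robot as it stands.
- The arm moves only by the tool move_arm, never from a script. Its argument "plan" is a list of rows, each a list of 3 entries, a list of its own where there are three numbers: the opening, from 0 (shut) to 1 (fully open), then the shift along the world's x, y, z as a fraction of full scale, then the turn about the world's z as a fraction of full scale. A call has exactly 8 rows; each row shifts and turns the commanded pose from where the row before left it; what a row does not reach is not made up. Full scale, the value 1, is 0.1 m for a shift and 0.12 rad for a turn. A row lasts 1/12 s, in which the tool goes at most 41.7 mm and 7.16 degrees, less where a joint would pass 70% of its speed; a pose out of reach is approached as far as the arm can. A call with a number of a shift or a turn outside -1 to 1 is refused whole. A call with a gripper value outside its range is refused whole. The fingers move at their own pace and stop on an object; "newtons" is the grip in N (left out, the last holds). Time passes only in rows, so rows that do not move let the fingers close, or fill a call up. It gives the time, the measured TCP pose, the force, the opening and the grip force at its end, in the units of the state.
- arm.read_state(): the state, without advancing time (a new reading comes with each control period).
- optics.snapshot(name): name is "side" or "top" or "wrist"; returns a dict with "pixels" (480x640x3 uint8, red, green, blue), "z_map" (480x640 float32, mm along the optical axis (not along the pixel's ray), 0 where there is no reading), "vfov" (degrees; the focal length in pixels is half the picture's height over the tangent of half this angle, whatever the lens; pixels are square), "cx", "cy" (the principal point, pixels), "rvec" (rotation vector, rad) and "tvec" (3), from world to camera coordinates, as OpenCV has them; the wrist camera has in their place "mount" (4x4, takes a point from camera to tool coordinates, whose origin is the TCP and whose axes are the flange's). Camera axes: x right, y down, z forward; pixel columns grow to the right and rows downward; lengths in mm; the calibration is good to about 2 mm. The wrist camera is an equidistant fisheye: a pixel r from the principal point sees the ray r / f radians off the axis. A picture is of the moment at which its call begins: read the wrist's pose just before it.
- job.close_job(): hands the job in; it is judged then, once.
Trained networks look in a picture, given as the dict that the camera call returned (one of the last four; its "shot" number tells which), for a name from the list of things; names that differ only in an ending like _2 or _b are one class to them, and where a whole thing is asked for, a point or a joint stands for the part that bears it (a point fixed in the world has none). Each returns a list of dicts, best first, with "score" (0 to 1); they miss things now and then, are a little off and sometimes report something else, mostly with a low value. They report only what shows in the picture. A call takes as long as a camera call.
- optics.search_frame(name, picture): "location" ([x, y, z] in mm, in world coordinates, good to about 4 mm: the middle of the surface that is visible of it).
The state is a dict: "clock": time; "joint_positions": joint angles; "joint_velocities": joint speeds; "joint_torque": joint torques, N m; "ee_pos": TCP position; "eef_rot": TCP orientation; "ft_force": force on the tool from outside, world axes, zero at the start; "torque": the same for the moment, N m; "finger_gap": opening from 0.0 (shut) to 1.0 (fully open); "grasp_force": force on a finger pad.
Only numpy, scipy, OpenCV 4.12 (cv2) and the standard library are available. Lean on these libraries where they do the work, as an engineer would, in place of code of your own. Each camera call takes 0.05 s, during which the arm holds its last target. There are 200 camera calls.

## Working session

There is one attempt and no reset: what is moved stays moved. The work goes in short steps, Python scripts to look and compute and a tool call to move; the robot and the scene stay as the last step left them, time stands still between calls to the robot, and variables do not carry over. Pictures are saved under pics/ and viewed, at most 14 in all, crops included, and the job is handed in when it is done.

Besides the shell and the picture viewer there is one more tool, called by a JSON object that holds its "fn" and its "kwargs". move_arm: Moves the arm, as the interface text tells. Its arguments: {"type":"object","properties":{"plan":{"type":"array","items":{"type":"array"}},"newtons":{"type":"number"}},"required":["plan"]}

```bash
mkdir -p pics; ls; cat > h.py <<'E'
import numpy as np,cv2
from plant import arm,optics,job
def snap(n,f=None):
    p=optics.snapshot(n)
    if f: cv2.imwrite('pics/'+f,p['pixels'][:,:,::-1])
    return p
def cloud(p):
    "world xyz per pixel for the fixed cameras"
    z=p['z_map'].astype(float);f=240/np.tan(np.radians(p['vfov']/2))
    v,u=np.mgrid[:480,:640]
    c=np.stack([(u-p['cx'])/f*z,(v-p['cy'])/f*z,z],-1)
    R=cv2.Rodrigues(np.array(p['rvec'],float))[0]
    w=(c-np.array(p['tvec'],float).ravel())@R
    w[z==0]=np.nan
    return w
E
python3 - <<'E'
from h import *
s=arm.read_state();print(s['clock'],s['ee_pos'],s['eef_rot'],s['finger_gap'])
for c in('top','side'):
    p=snap(c,c+'0.png');w=cloud(p);np.save(c+'.npy',w)
    print(c,p['vfov'],p['rvec'],p['tvec'])
    for n in['old_rail','new_rail','relay_clear','relay_timer','relay_finned','relay_stepped','socket_clear']:
        print(n,[(np.round(d['location']),round(d['score'],2)) for d in optics.search_frame(n,p)[:3]])
E
```

```text
pics
0.0 [ 227.35203882 -527.59834188  230.42288047] [-8.91002103e-04  9.79392868e-01  2.01962405e-01 -5.62926519e-05] 0.9988725053149595
top 50.14376315353463 [ 2.11934863 -2.15398907  0.20017388] [-163.16593157  541.32217756  824.13858571]
old_rail [(array([507.,  53.,  24.]), 0.58)]
new_rail [(array([ 534., -270.,   23.]), 0.89), (array([508.,  55.,  21.]), 0.54)]
relay_clear [(array([513., -48.,  69.]), 0.6)]
relay_timer [(array([513., -85.,  77.]), 0.9), (array([513., -11.,  69.]), 0.57)]
relay_finned [(array([512.,  24.,  73.]), 0.83)]
relay_stepped [(array([515., -11.,  68.]), 0.69)]
socket_clear [(array([497., -53.,  28.]), 0.72)]
side 45.0707702396361 [1.93079798 0.02793474 0.01532827] [-539.48537857  -23.15881024 1034.24777385]
old_rail [(array([ 521., -111.,   10.]), 0.58)]
new_rail [(array([ 515., -103.,   24.]), 0.7), (array([ 543., -317.,   26.]), 0.66)]
relay_clear [(array([523., -44.,  73.]), 0.56)]
relay_timer [(array([ 520., -100.,   58.]), 0.71)]
relay_finned [(array([510.,  16.,  73.]), 0.5)]
relay_stepped [(array([516., -23.,  70.]), 0.71)]
socket_clear []
```

View pics/top0.png

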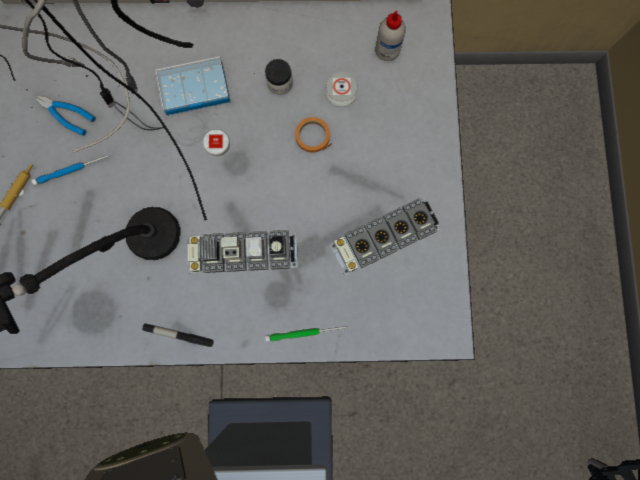

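View pics/side0.png

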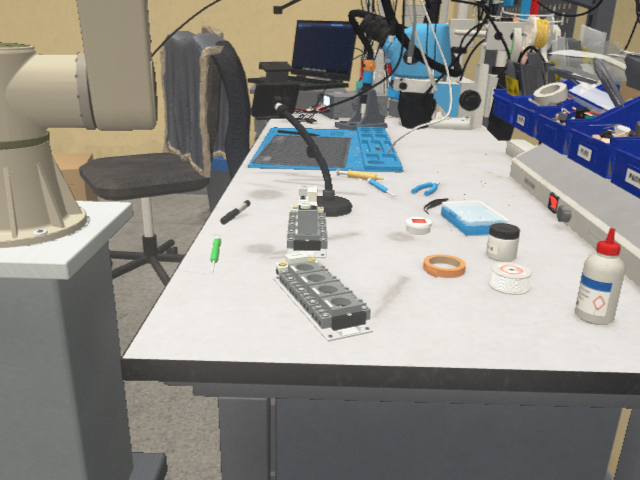

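The top view shows the old rail at about (243,250) and the new one at (387,235). Both have their feed terminals on the left (+y), at (195,252) and (347,253). Next I'll zoom in and fit both rails from depth.

```bash
python3 - <<'E'
from h import *
t=cv2.imread('pics/top0.png')[190:290,180:450];s=cv2.imread('pics/side0.png')[170:350,220:400]
cv2.imwrite('pics/tz.png',cv2.resize(t,None,fx=2.9,fy=2.9,interpolation=cv2.INTER_CUBIC))
cv2.imwrite('pics/sz.png',cv2.resize(s,None,fx=3.2,fy=3.2,interpolation=cv2.INTER_CUBIC))
for c in('top','side'):
    w=np.load(c+'.npy')
    b=(w[...,0]>440)&(w[...,0]<600);zb=w[...,2]
    tab=b&(w[...,1]<150)&(w[...,1]>-420)&(abs(zb)<6)
    print(c,'bench z',np.nanmedian(zb[tab]))
    for nm,lo,hi in(('old',-120,80),('new',-400,-150)):
        m=b&(w[...,1]>lo)&(w[...,1]<hi)&(zb>14)&(zb<110)
        q=w[m]; xy=q[:,:2].astype(np.float32)
        print(nm,len(q),cv2.minAreaRect(xy),np.percentile(q[:,2],[5,50,95]))
E
```

```text
top bench z 0.7426732612698123
old 3809 ((512.9544677734375, -23.428504943847656), (66.43445587158203, 181.63662719726562), 2.0221714973449707) [23.28963145 35.82587012 81.88413789]
new 3642 ((539.2259521484375, -275.5898742675781), (66.52355194091797, 180.9837188720703), 25.00999641418457) [22.04956982 28.31207838 38.49083013]
side bench z 0.09472024254139864
old 1973 ((514.9720458984375, -22.93543243408203), (66.0525131225586, 180.88192749023438), 1.884579062461853) [18.36484518 34.12403827 78.63149614]
new 3818 ((540.6878051757812, -275.188720703125), (67.44305419921875, 182.11305236816406), 24.90210723876953) [16.9412639  28.24679159 35.09764298]
```

View pics/tz.png

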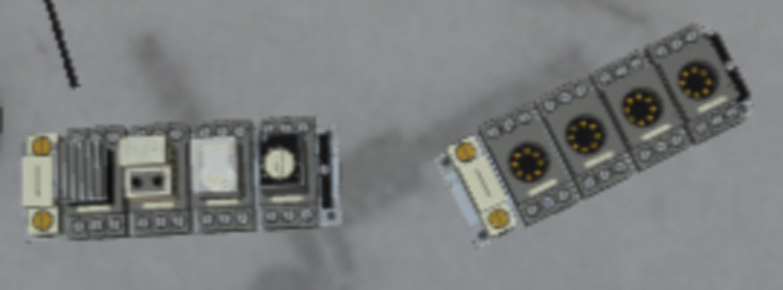

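View pics/sz.png

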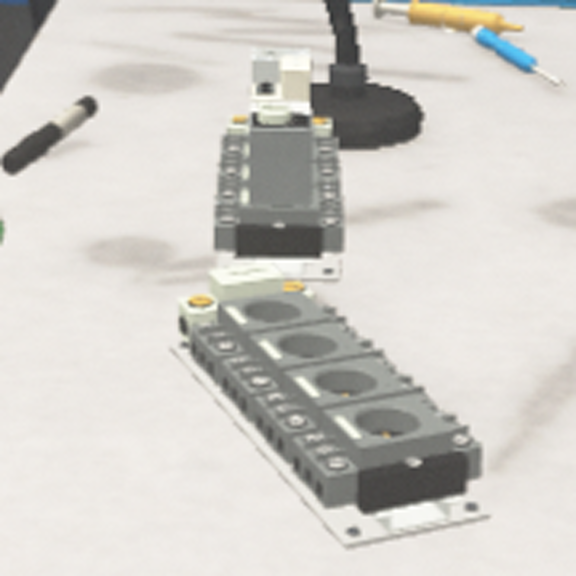

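Counting from the feed, the order is finned, stepped, clear, timer. The old rail is turned about 2° and the new one about 25°. I'll move towards the new rail for a wrist view.

{"fn": "move_arm", "kwargs": {"plan": [[1,[0.36,0.2,0.1],1],[1,[0.36,0.2,0.1],1],[1,[0.36,0.2,0],1],[1,[0.36,0.2,0],1],[1,[0.36,0.2,0],1],[1,[0.36,0.2,0],1],[1,[0.36,0.2,0],1],[1,[0,0,0],1]]}}

```text
clock: 1.47
ee_pos: [484.0, -384.6, 250.6]
eef_rot: [0.0, 0.771, 0.637, 0.001]
ft_force: [-0.2, -0.8, 0.8]
finger_gap: 1.002
grasp_force: 0.0
```

```bash
cat >> h.py <<'E'
from scipy.spatial.transform import Rotation as Ro
def Tw():
    s=arm.read_state();q=np.array(s['eef_rot']);T=np.eye(4)
    T[:3,:3]=Ro.from_quat(q[[1,2,3,0]]).as_matrix();T[:3,3]=s['ee_pos'];return T
def wrist(f=None):
    "wrist picture and world cloud"
    T=Tw();p=snap('wrist',f);fl=240/np.tan(np.radians(p['vfov']/2))
    v,u=np.mgrid[:480,:640];a=u-p['cx'];b=v-p['cy'];r=np.hypot(a,b)+1e-9;th=r/fl
    z=p['z_map'].astype(float);k=np.tan(np.minimum(th,1.5))*z/r
    c=np.stack([a*k,b*k,z,np.ones_like(z)],-1)
    w=(c@(T@np.array(p['mount'])).T)[...,:3];w[(z==0)|(th>1.4)]=np.nan
    return p,w,T@np.array(p['mount']),fl
def project(X,M,p,fl):
    c=np.linalg.inv(M)@np.append(X,1);r=np.hypot(c[0],c[1]);th=np.arctan2(r,c[2])
    return np.array([p['cx']+c[0]/r*th*fl,p['cy']+c[1]/r*th*fl])
E
python3 - <<'E'
from h import *
p,w,M,fl=wrist('w1.png');np.savez('w1.npz',w=w,M=M,fl=fl,c=[p['cx'],p['cy']])
s=arm.read_state();print(s['clock'],s['ee_pos'],Tw()[:2,1],s['joint_positions'])
print(np.round(p['mount'],3),p['vfov'])
b=(w[...,0]>440)&(w[...,0]<640);zb=w[...,2]
print(np.nanmedian(zb[b&(abs(zb)<8)]))
for nm,lo,hi in(('old',-120,80),('new',-400,-150)):
    m=b&(w[...,1]>lo)&(w[...,1]<hi)&(zb>14)&(zb<110);q=w[m]
    print(nm,len(q),cv2.minAreaRect(q[:,:2].astype(np.float32)))
E
```

```text
1.5167 [ 481.52340564 -386.20246067  250.58264184] [ 0.98260178 -0.18572449] [-8.06229809e-01  3.94446841e-01  2.09624748e-01  1.38589266e+00
  5.60664882e-04  9.51375600e-01]
[[ 1.00000e-03 -9.49000e-01 -3.17000e-01  8.09950e+01]
 [ 1.00000e+00  1.00000e-03  1.00000e-03 -3.25000e-01]
 [-1.00000e-03 -3.17000e-01  9.49000e-01 -1.42232e+02]
 [ 0.00000e+00  0.00000e+00  0.00000e+00  1.00000e+00]] 65.70646984690485
-0.33527891195438997
old 0 ((0.0, 0.0), (0.0, 0.0), 0.0)
new 10959 ((538.8370971679688, -274.4620056152344), (67.08934783935547, 180.69277954101562), 25.08489418029785)
```

View pics/w1.png

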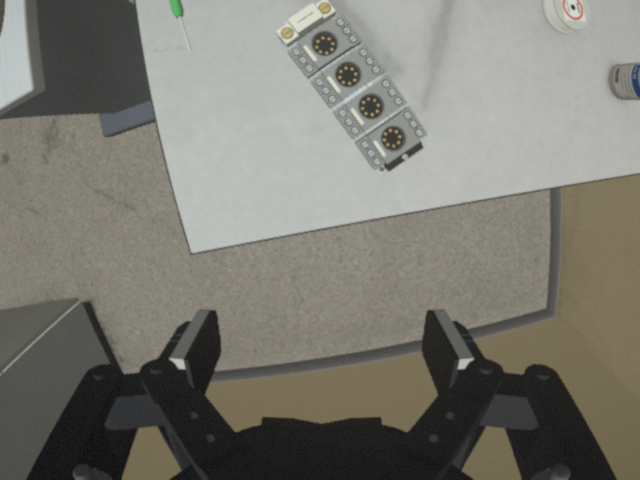

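The new rail shows clearly in the wrist view, with holes at (325,42), (348,73), (371,105) and (393,137). The fit agrees with both fixed cameras. Next I'll take a second view on the way to the old rail.

{"fn": "move_arm", "kwargs": {"plan": [[1,[0.06,0.38,0],0.5],[1,[0.06,0.38,0],0.5],[1,[0.06,0.38,0],0.5],[1,[0.06,0.38,0],0.35],[1,[0.06,0.38,0],0],[1,[0.03,0.38,0],0],[1,[0,0,0],0],[1,[0,0,0],0]]}}

```text
clock: 2.18
ee_pos: [511.0, -159.6, 251.4]
eef_rot: [0.0, 0.7, 0.714, -0.0]
ft_force: [-0.4, -0.2, 0.7]
finger_gap: 1.0
grasp_force: 0.0
```

```bash
cat >> h.py <<'E'
def rail(w,c,deg,show=''):
    "hole centres, socket-top and terminal heights in the frame of an estimated rail pose"
    a=np.radians(deg);R=np.array([[np.cos(a),-np.sin(a)],[np.sin(a),np.cos(a)]])
    q=w.reshape(-1,3);q=q[~np.isnan(q[:,0])];l=(q[:,:2]-c)@R;z=q[:,2]
    out=[]
    for y in(48,10,-28,-66):
        d=np.hypot(l[:,0],l[:,1]-y);m=(d<17)&(z<30)&(z>5)
        t=(d>14)&(d<16)&(abs(l[:,0])<15)
        h=l[m];rc=cv2.minEnclosingCircle(h.astype(np.float32)) if len(h)>5 else 0
        out.append((np.round(h.mean(0),1),len(h),np.round(rc[0],1) if rc else 0,round(rc[1],1) if rc else 0,round(np.median(z[t]),1)));print(out[-1])
    m=(abs(l[:,0])<40)&(abs(l[:,1])<110)&(z>14)
    print('extent',np.percentile(l[m],[0.3,99.7],axis=0).round(1).tolist())
    f=(l[:,1]>70)&(l[:,1]<88)&(abs(l[:,0])<20)&(z>15);print('feed z',np.percentile(z[f],80).round(1))
E
python3 - <<'E'
from h import *
s=arm.read_state();print(s['clock'],s['ee_pos'])
p,w,M,fl=wrist('w2.png');np.savez('w2.npz',w=w,M=M)
s=arm.read_state();print(s['clock'],s['ee_pos'],Tw()[:2,1],s['ft_force'])
for n,W in(('w2',w),('w1',np.load('w1.npz')['w']),('top',np.load('top.npy'))):
    print(n);rail(W,(539.5,-275),25)
E
```

```text
2.1833 [ 511.01997742 -159.57966696  251.44676599]
2.2333 [ 511.15835753 -160.90260774  251.33565985] [0.99985227 0.01718056] [-0.04766222  0.24042627 -0.43366649]
w2
(array([-1.1, 47.9]), 353, array([-1., 49.]), 11.9, np.float64(33.6))
(array([-1.2,  9.5]), 324, array([ 0.7, 12.3]), 13.3, np.float64(33.5))
(array([ -1.3, -29.4]), 282, array([ -0.9, -28.7]), 12.0, np.float64(33.8))
(array([ -0.5, -68.5]), 238, array([  0.4, -65.1]), 12.1, np.float64(33.8))
extent [[-32.5, -87.8], [33.4, 91.3]]
feed z 40.1
w1
(array([ 0.8, 50.4]), 500, array([ 0. , 47.1]), 16.2, np.float64(32.8))
(array([ 0.7, 12.9]), 483, array([-1.5,  9.5]), 15.9, np.float64(33.0))
(array([  0.8, -25.2]), 479, array([  0.4, -25.2]), 12.2, np.float64(33.4))
(array([  0.8, -64.8]), 474, array([  0.5, -67.4]), 15.7, np.float64(33.6))
extent [[-39.9, -109.3], [32.3, 89.7]]
feed z 39.9
top
(array([ 0.3, 48.6]), 149, array([ 0.3, 48.6]), 12.1, np.float64(34.8))
(array([ 0.4, 10.4]), 147, array([ 0.3, 10.6]), 11.9, np.float64(34.6))
(array([  0.3, -27.9]), 145, array([  0.1, -27.9]), 12.0, np.float64(35.0))
(array([  0.6, -66.1]), 140, array([  1.3, -63.4]), 14.0, np.float64(34.8))
extent [[-33.6, -89.0], [32.2, 89.7]]
feed z 41.5
```

Heights check out: socket tops about 34 and feed about 40. The new rail's centre is about (539,-274.7) at 25°. Now to the old rail.

{"fn": "move_arm", "kwargs": {"plan": [[1,[0,0.3,0],0.2],[1,[0,0.3,0],0],[1,[0,0.3,0],0],[1,[0,0.3,0],0],[1,[0,0.3,0],0],[1,[0,0.3,0],0],[1,[0,0,0],0],[1,[0,0,0],0]]}}

```text
clock: 2.9
ee_pos: [511.6, 18.6, 251.0]
eef_rot: [0.0, 0.692, 0.722, -0.0]
ft_force: [0.4, -0.1, -0.8]
finger_gap: 1.004
grasp_force: 0.0
```

```bash
python3 - <<'E'
from h import *
p,w,M,fl=wrist('w3.png');np.savez('w3.npz',w=w,M=M)
s=arm.read_state();print(s['clock'],s['ee_pos'],Tw()[:2,1])
for n in['relay_clear','relay_timer','relay_finned','relay_stepped','socket_clear','socket_timer','socket_finned','socket_stepped']:
    print(n,[(np.round(d['location']),round(d['score'],2)) for d in optics.search_frame(n,p)[:2]])
for n,W in(('w3',w),('w2',np.load('w2.npz')['w']),('top',np.load('top.npy'))):
    q=W.reshape(-1,3);z=q[:,2];b=(q[:,0]>460)&(q[:,0]<570)&(q[:,1]>-125)&(q[:,1]<85)
    m=b&(z>14)&(z<46);r=cv2.minAreaRect(q[m][:,:2].astype(np.float32));print(n,r)
    c=np.array([513.5,-23.2]);a=np.radians(2);R=np.array([[np.cos(a),-np.sin(a)],[np.sin(a),np.cos(a)]])
    l=(q[:,:2]-c)@R
    for y in(48,10,-28,-66):
        k=(abs(l[:,0])<24)&(abs(l[:,1]-y)<17)&(z>60)
        if k.sum()>5: print(y,np.percentile(l[k],[2,98],axis=0).round(1).tolist(),np.percentile(z[k],[50,95]).round(1),k.sum())
    rail(W,c,2) if 0 else None
E
```

```text
2.95 [511.68751254  17.8658288  250.89624991] [0.99919091 0.04021827]
relay_clear [(array([511., -40.,  72.]), 0.66), (array([ 520., -217.,   27.]), 0.21)]
relay_timer [(array([517., -77.,  73.]), 0.87)]
relay_finned [(array([510.,  32.,  74.]), 0.65)]
relay_stepped [(array([514.,  -3.,  66.]), 0.66)]
socket_clear [(array([496., -43.,  21.]), 0.91)]
socket_timer [(array([534., -82.,  21.]), 0.75)]
socket_finned [(array([508.,  40.,  24.]), 0.76), (array([518., -76.,  74.]), 0.63)]
socket_stepped [(array([502.,  -5.,  26.]), 0.82)]
w3 ((513.2980346679688, -21.053184509277344), (66.23358154296875, 179.90228271484375), 1.9198421239852905)
48 [[-22.9, 46.0], [22.8, 62.2]] [337.5 349.9] 14040
10 [[-15.9, 2.8], [22.3, 26.9]] [ 82.7 220.4] 1062
-28 [[-16.2, -35.7], [15.2, -11.4]] [69.8 71.2] 819
-66 [[-15.5, -73.3], [15.1, -49.1]] [75.3 81.8] 754
w2 ((513.3845825195312, -30.18890380859375), (67.00733947753906, 162.2133026123047), 2.0121853351593018)
48 [[-16.2, 38.9], [14.7, 54.1]] [73.2 78.4] 746
10 [[-15.3, 1.1], [14.6, 26.2]] [76.8 84.7] 1182
-28 [[-15.8, -36.9], [14.9, -11.6]] [69.6 71.2] 1124
-66 [[-15.5, -73.6], [15.0, -49.5]] [75.2 82.1] 1098
top ((512.9544677734375, -23.428504943847656), (66.43445587158203, 181.63662719726562), 2.0221714973449707)
48 [[-16.5, 37.9], [14.5, 62.9]] [74.5 80. ] 369
10 [[-16.3, -0.0], [21.1, 25.6]] [ 74.5 217.9] 387
-28 [[-16.3, -37.9], [14.8, -12.7]] [70.6 72.9] 329
-66 [[-16.4, -75.8], [14.5, -50.9]] [76.3 83.4] 332
```

View pics/w3.png

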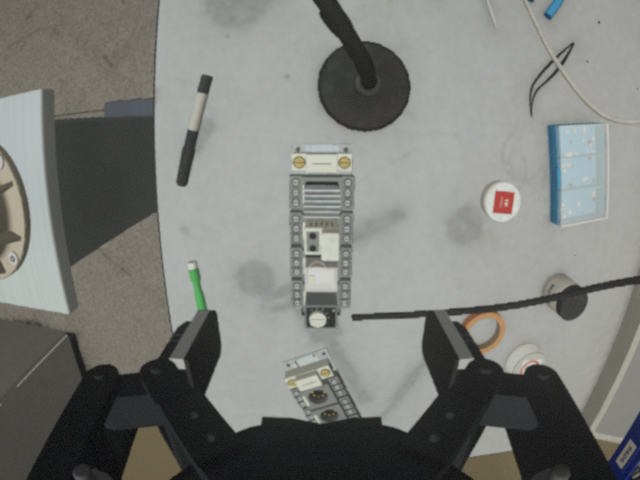

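The wrist view shows the full old rail: finned at (322,195), stepped at (320,240), clear at (320,280), timer at (320,318). The old rail's centre is about (513.2,-20.3) at 2°. I'll pick the finned relay first.

{"fn": "move_arm", "kwargs": {"plan": [[1,[0,0.08,-0.3],0],[1,[0,0,-0.3],0],[1,[0,0,-0.3],0],[1,[0,0,-0.3],0],[1,[0,0,-0.3],0],[1,[0,0,-0.3],0],[1,[0,0,-0.27],0],[1,[0,0,0],0]], "newtons": 40}}

```text
clock: 4.02
ee_pos: [507.1, 27.4, 39.2]
eef_rot: [-0.003, 0.692, 0.722, -0.003]
ft_force: [-1.0, -0.2, -1.1]
finger_gap: 1.004
grasp_force: 0.0
```

{"fn": "move_arm", "kwargs": {"plan": [[0,[0,0,0],0],[0,[0,0,0],0],[0,[0,0,0],0],[0,[0,0,0],0],[0,[0,0,0],0],[0,[0,0,0],0],[0,[0,0,0],0],[0,[0,0,0],0]]}}

```text
clock: 4.68
ee_pos: [512.8, 27.0, 45.9]
eef_rot: [0.001, 0.692, 0.722, 0.001]
ft_force: [-0.3, -0.6, 6.3]
finger_gap: 0.371
grasp_force: 39.7
```

{"fn": "move_arm", "kwargs": {"plan": [[0,[0,0,0.2],0],[0,[0,0,0.3],0],[0,[0,0,0.35],0],[0,[0,-0.3,0],0.6],[0,[0,-0.38,0],0.7],[0,[0.02,-0.38,0],0.7],[0,[0.02,-0.38,0],0.7],[0,[0.02,-0.38,0],0.6]]}}

```text
clock: 5.35
ee_pos: [517.4, -156.4, 130.0]
eef_rot: [0.001, 0.535, 0.845, 0.0]
ft_force: [0.3, -0.1, -0.9]
finger_gap: 0.364
grasp_force: 40.0
```

{"fn": "move_arm", "kwargs": {"plan": [[0,[0.01,-0.38,0],0],[0,[0,-0.2,0],0],[0,[0,-0.19,0],0],[0,[0,0,-0.3],0],[0,[0,0,-0.25],0],[0,[0,0,-0.1],0],[0,[0,0,0],0],[0,[0,0,0],0]]}}

```text
clock: 6.02
ee_pos: [518.1, -231.4, 64.2]
eef_rot: [-0.0, 0.536, 0.844, 0.0]
ft_force: [0.2, -0.5, 0.1]
finger_gap: 0.367
grasp_force: 40.1
```

```bash
python3 - <<'E'
from h import *
p,w,M,fl=wrist('w4.png')
s=arm.read_state();T=Tw();print(s['clock'],s['ee_pos'],np.degrees(np.arctan2(T[1,1],T[0,1])),s['finger_gap'],s['grasp_force'],s['ft_force'])
E
```

```text
6.0667 [ 518.95491935 -231.82837646   65.15098144] 25.12601009784422 0.36572194839721023 40.06047606468201 [-0.56237606 -0.62539455 -0.88644412]
```

View pics/w4.png

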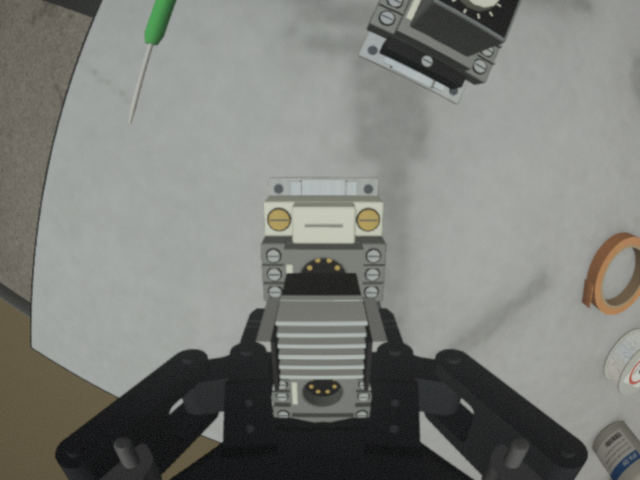

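The finned relay hangs level and centred over the feed-side socket: relay edges at columns 275–369, socket edges at 261–386. I'll lower it.

{"fn": "move_arm", "kwargs": {"plan": [[0,[0,0,-0.05],0],[0,[0,0,-0.04],0],[0,[0,0,-0.04],0],[0,[0,0,-0.03],0],[0,[0,0,-0.02],0],[0,[0,0,-0.01],0],[0,[0,0,0],0],[0,[0,0,0],0]]}}

```text
clock: 6.73
ee_pos: [518.2, -231.6, 45.9]
eef_rot: [0.0, 0.537, 0.844, 0.0]
ft_force: [-3.3, 1.5, 5.8]
finger_gap: 0.364
grasp_force: 41.0
```

{"fn": "move_arm", "kwargs": {"plan": [[1,[0,0,0],0],[1,[0,0,0],0],[1,[0,0,0],0],[1,[0,0,0],0],[1,[0,0,0.1],0],[1,[0,0,0.3],0],[1,[0,0,0.3],0],[1,[0,0,0.2],0]]}}

```text
clock: 7.4
ee_pos: [519.0, -232.2, 138.1]
eef_rot: [0.001, 0.537, 0.844, 0.0]
ft_force: [0.7, -0.7, -0.4]
finger_gap: 0.997
grasp_force: 0.0
```

```bash
python3 - <<'E'
from h import *
p,w,M,fl=wrist('w5.png')
s=arm.read_state();T=Tw();print(s['clock'],s['ee_pos'],np.degrees(np.arctan2(T[1,1],T[0,1])))
c=np.array([539,-274.7]);a=np.radians(25);R=np.array([[np.cos(a),-np.sin(a)],[np.sin(a),np.cos(a)]])
q=w.reshape(-1,3);l=(q[:,:2]-c)@R;z=q[:,2]
k=(abs(l[:,0])<20)&(abs(l[:,1]-48)<19)&(z>60)&(z<90);print(np.percentile(l[k],[2,98],axis=0).round(1),np.percentile(z[k],[50,95,99]),k.sum())
E
```

```text
7.45 [ 520.90916706 -233.36917354  141.93575214] 25.10056005377828
[[-16.3  38.4]
 [ 14.4  63.4]] [75.30217883 78.28256784 78.7703991 ] 2649
```

View pics/w5.png

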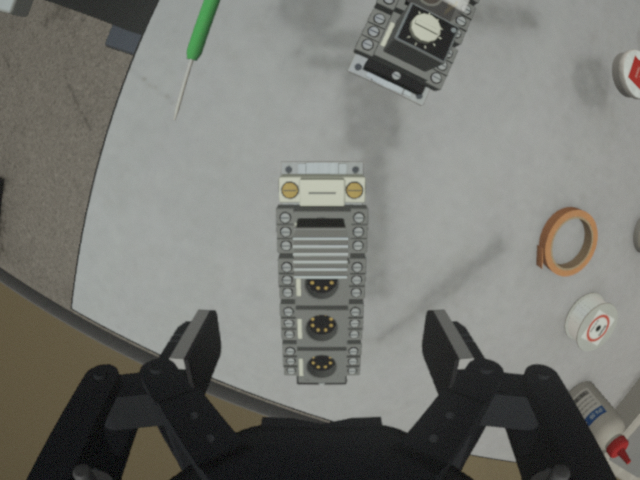

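The finned relay is home: its top measures 78.3, against 78 expected. Next is the stepped relay.

{"fn": "move_arm", "kwargs": {"plan": [[1,[-0.01,0.37,0],-0.6],[1,[-0.01,0.37,0],-0.6],[1,[-0.01,0.37,0],-0.6],[1,[-0.01,0.37,0],-0.6],[1,[-0.01,0.37,0],-0.6],[1,[-0.01,0.36,0],-0.33],[1,[0,0,0],0],[1,[0,0,-0.2],0]]}}

```text
clock: 8.12
ee_pos: [514.9, -9.1, 118.6]
eef_rot: [0.003, 0.692, 0.722, 0.002]
ft_force: [0.7, -1.0, -0.0]
finger_gap: 0.995
grasp_force: 0.0
```

{"fn": "move_arm", "kwargs": {"plan": [[1,[0,0,-0.3],0],[1,[0,0,-0.3],0],[1,[0,0,-0.1],0],[1,[0,0,0],0],[0,[0,0,0],0],[0,[0,0,0],0],[0,[0,0,0],0],[0,[0,0,0],0]]}}

```text
clock: 8.78
ee_pos: [513.6, -11.2, 46.5]
eef_rot: [0.001, 0.693, 0.72, 0.001]
ft_force: [-0.4, -0.5, -0.5]
finger_gap: 0.456
grasp_force: 0.0
```

{"fn": "move_arm", "kwargs": {"plan": [[0,[0,0,0],0],[0,[0,0,0],0],[0,[0,0,0.1],0],[0,[0,0,0.2],0],[0,[0,0,0.3],0],[0,[0,0,0.3],0],[0,[0,0,0],0],[0,[0,0,0],0]]}}

```text
clock: 9.45
ee_pos: [513.9, -11.0, 137.4]
eef_rot: [0.002, 0.693, 0.721, 0.001]
ft_force: [-0.4, -0.1, -1.2]
finger_gap: 0.367
grasp_force: 40.2
```

{"fn": "move_arm", "kwargs": {"plan": [[0,[0.03,-0.36,0],0.5],[0,[0.03,-0.36,0],0.5],[0,[0.03,-0.36,0],0.5],[0,[0.03,-0.36,0],0.5],[0,[0.03,-0.36,0],0.5],[0,[0.03,-0.36,0],0.5],[0,[0.03,-0.36,0],0.3],[0,[0,-0.03,0],0]]}}

```text
clock: 10.12
ee_pos: [533.1, -271.6, 133.3]
eef_rot: [0.0, 0.54, 0.842, -0.001]
ft_force: [0.1, 0.3, -1.1]
finger_gap: 0.363
grasp_force: 40.2
```

{"fn": "move_arm", "kwargs": {"plan": [[0,[0,0,-0.3],0],[0,[0,0,-0.25],0],[0,[0,0,-0.15],0],[0,[0,0,0],0],[0,[0,0,0],0],[0,[0,0,0],0],[0,[0,0,0],0],[0,[0,0,0],0]]}}

```text
clock: 10.78
ee_pos: [534.2, -266.2, 66.4]
eef_rot: [0.001, 0.538, 0.843, -0.0]
ft_force: [-0.6, -0.0, -1.0]
finger_gap: 0.364
grasp_force: 40.1
```

{"fn": "move_arm", "kwargs": {"plan": [[0,[0.005,0,-0.05],0],[0,[0,0,-0.04],0],[0,[0,0,-0.04],0],[0,[0,0,-0.04],0],[0,[0,0,-0.02],0],[0,[0,0,-0.01],0],[0,[0,0,0],0],[0,[0,0,0],0]]}}

```text
clock: 11.45
ee_pos: [533.6, -265.6, 46.4]
eef_rot: [0.0, 0.538, 0.843, -0.0]
ft_force: [-4.2, 2.6, 11.5]
finger_gap: 0.371
grasp_force: 42.3
```

{"fn": "move_arm", "kwargs": {"plan": [[1,[0,0,0],0],[1,[0,0,0],0],[1,[0,0,0],0],[1,[0,0,0],0],[1,[0,0,0.1],0],[1,[0,0,0.3],0],[1,[0,0,0.3],0],[1,[0,0,0.2],0]]}}

```text
clock: 12.12
ee_pos: [534.5, -266.2, 138.1]
eef_rot: [0.001, 0.538, 0.843, 0.0]
ft_force: [1.1, 0.3, -0.1]
finger_gap: 1.004
grasp_force: 0.0
```

```bash
cat >> h.py <<'E'
def check(f=None,c=(539,-274.7),deg=25):
    p,w,M,fl=wrist(f);s=arm.read_state();T=Tw();print(s['clock'],s['ee_pos'].round(1) if hasattr(s['ee_pos'],'round') else s['ee_pos'],np.degrees(np.arctan2(T[1,1],T[0,1])))
    a=np.radians(deg);R=np.array([[np.cos(a),-np.sin(a)],[np.sin(a),np.cos(a)]])
    q=w.reshape(-1,3);l=(q[:,:2]-np.array(c))@R;z=q[:,2]
    for y in(48,10,-28,-66):
        k=(abs(l[:,0])<20)&(abs(l[:,1]-y)<18)&(z>62)&(z<90)
        if k.sum()>20: print(y,np.percentile(l[k],[2,98],axis=0).round(1).tolist(),np.percentile(z[k],[5,25,50,95,99]).round(1),k.sum())
E
python3 -c "
from h import *
check('w6.png')"
```

```text
12.1667 [ 536.3 -267.5  142. ] 24.894805399453073
48 [[-16.3, 37.9], [14.3, 63.3]] [63.9 69.3 75.1 78.4 79. ] 2684
10 [[-16.5, 1.0], [14.0, 26.1]] [66.5 68.  73.4 84.5 85.1] 2540
```

View pics/w6.png

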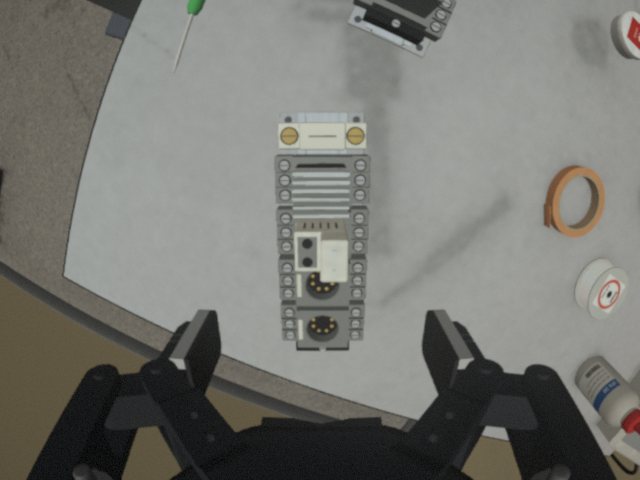

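Both relays are home and square (stepped top at 84.5). Next is the clear one.

{"fn": "move_arm", "kwargs": {"plan": [[1,[-0.04,0.36,0],-0.6],[1,[-0.04,0.36,0],-0.6],[1,[-0.04,0.36,0],-0.6],[1,[-0.03,0.36,0],-0.6],[1,[-0.03,0.36,0],-0.6],[1,[-0.03,0.37,0],-0.33],[1,[0,0,0],0],[1,[0,0,-0.2],0]]}}

```text
clock: 12.83
ee_pos: [515.3, -47.3, 118.6]
eef_rot: [0.003, 0.693, 0.721, 0.002]
ft_force: [1.6, -0.1, -0.7]
finger_gap: 1.001
grasp_force: 0.0
```

{"fn": "move_arm", "kwargs": {"plan": [[1,[0,0,-0.3],0],[1,[0,0,-0.3],0],[1,[0,0,-0.1],0],[1,[0,0,0],0],[0,[0,0,0],0],[0,[0,0,0],0],[0,[0,0,0],0],[0,[0,0,0],0]]}}

```text
clock: 13.5
ee_pos: [514.1, -49.2, 46.5]
eef_rot: [0.001, 0.695, 0.719, 0.001]
ft_force: [0.9, -0.2, 0.3]
finger_gap: 0.454
grasp_force: 0.0
```

{"fn": "move_arm", "kwargs": {"plan": [[0,[0,0,0],0],[0,[0,0,0],0],[0,[0,0,0.1],0],[0,[0,0,0.2],0],[0,[0,0,0.3],0],[0,[0,0,0.3],0],[0,[0,0,0],0],[0,[0,0,0],0]]}}

```text
clock: 14.17
ee_pos: [514.5, -49.2, 137.7]
eef_rot: [0.002, 0.695, 0.719, 0.001]
ft_force: [0.1, -0.1, -0.8]
finger_gap: 0.365
grasp_force: 40.1
```

{"fn": "move_arm", "kwargs": {"plan": [[0,[0.05,-0.36,0],0.5],[0,[0.05,-0.36,0],0.5],[0,[0.05,-0.36,0],0.5],[0,[0.05,-0.36,0],0.5],[0,[0.05,-0.36,0],0.5],[0,[0.05,-0.36,0],0.5],[0,[0.05,-0.35,0],0.35],[0,[0.015,0,0],0]]}}

```text
clock: 14.83
ee_pos: [549.2, -306.1, 133.4]
eef_rot: [0.001, 0.539, 0.842, -0.001]
ft_force: [0.4, -0.0, -0.8]
finger_gap: 0.37
grasp_force: 40.0
```

{"fn": "move_arm", "kwargs": {"plan": [[0,[0,0,-0.3],0],[0,[0,0,-0.25],0],[0,[0,0,-0.15],0],[0,[0,0,0],0],[0,[0,0,0],0],[0,[0,0,0],0],[0,[0,0,0],0],[0,[0,0,0],0]]}}

```text
clock: 15.5
ee_pos: [550.2, -300.3, 66.5]
eef_rot: [0.001, 0.537, 0.844, -0.0]
ft_force: [0.7, 0.5, -1.1]
finger_gap: 0.368
grasp_force: 40.0
```

{"fn": "move_arm", "kwargs": {"plan": [[0,[0.005,0,-0.05],0],[0,[0,0,-0.04],0],[0,[0,0,-0.04],0],[0,[0,0,-0.04],0],[0,[0,0,-0.02],0],[0,[0,0,-0.01],0],[0,[0,0,0],0],[0,[0,0,0],0]]}}

```text
clock: 16.17
ee_pos: [549.6, -299.6, 46.5]
eef_rot: [0.0, 0.537, 0.844, -0.0]
ft_force: [-3.6, 3.3, 10.9]
finger_gap: 0.367
grasp_force: 41.4
```

{"fn": "move_arm", "kwargs": {"plan": [[1,[0,0,0],0],[1,[0,0,0],0],[1,[0,0,0],0],[1,[0,0,0],0],[1,[0,0,0.1],0],[1,[0,0,0.3],0],[1,[0,0,0.3],0],[1,[0,0,0.2],0]]}}

```text
clock: 16.83
ee_pos: [550.5, -300.2, 138.1]
eef_rot: [0.001, 0.537, 0.844, -0.0]
ft_force: [0.3, -0.3, 0.5]
finger_gap: 1.0
grasp_force: 0.0
```

```bash
python3 -c "
from h import *
check('w7.png')"
```

```text
16.8833 [ 552.3 -301.5  142.3] 25.033065632815468
48 [[-16.3, 37.2], [14.3, 62.8]] [62.2 70.6 77.2 78.5 79. ] 1832
10 [[-16.5, 0.8], [13.9, 26.1]] [66.8 68.  78.3 84.5 85.1] 2714
-28 [[-16.5, -36.8], [14.1, -11.5]] [67.1 69.1 69.7 71.  71.8] 2298
```

{"fn": "move_arm", "kwargs": {"plan": [[1,[-0.06,0.36,0],-0.6],[1,[-0.06,0.36,0],-0.6],[1,[-0.06,0.36,0],-0.6],[1,[-0.06,0.36,0],-0.6],[1,[-0.06,0.36,0],-0.6],[1,[-0.05,0.35,0],-0.35],[1,[0,0,0],0],[1,[0,0,-0.2],0]]}}

```text
clock: 17.55
ee_pos: [517.1, -83.6, 118.7]
eef_rot: [0.003, 0.693, 0.721, 0.002]
ft_force: [1.4, -2.0, 1.2]
finger_gap: 0.998
grasp_force: 0.0
```

{"fn": "move_arm", "kwargs": {"plan": [[1,[0,0,-0.3],0],[1,[0,0,-0.3],0],[1,[0,0,-0.1],0],[1,[0,0,0],0],[0,[0,0,0],0],[0,[0,0,0],0],[0,[0,0,0],0],[0,[0,0,0],0]]}}

```text
clock: 18.22
ee_pos: [516.1, -85.3, 46.6]
eef_rot: [0.001, 0.695, 0.719, 0.001]
ft_force: [-0.2, 0.3, 0.3]
finger_gap: 0.454
grasp_force: 0.0
```

{"fn": "move_arm", "kwargs": {"plan": [[0,[0,0,0],0],[0,[0,0,0],0],[0,[0,0,0.1],0],[0,[0,0,0.2],0],[0,[0,0,0.3],0],[0,[0,0,0.3],0],[0,[0,0,0],0],[0,[0,0,0],0]]}}

```text
clock: 18.88
ee_pos: [516.4, -85.3, 137.6]
eef_rot: [0.002, 0.695, 0.719, 0.001]
ft_force: [1.1, -0.4, -1.6]
finger_gap: 0.369
grasp_force: 39.9
```

{"fn": "move_arm", "kwargs": {"plan": [[0,[0.07,-0.36,0],0.5],[0,[0.07,-0.36,0],0.5],[0,[0.07,-0.36,0],0.5],[0,[0.07,-0.36,0],0.5],[0,[0.07,-0.36,0],0.5],[0,[0.07,-0.36,0],0.5],[0,[0.07,-0.32,0],0.35],[0,[0.015,0,0],0]]}}

```text
clock: 19.55
ee_pos: [565.2, -338.9, 132.9]
eef_rot: [0.0, 0.539, 0.842, -0.001]
ft_force: [0.0, -0.2, -1.2]
finger_gap: 0.369
grasp_force: 39.8
```

{"fn": "move_arm", "kwargs": {"plan": [[0,[0,0,-0.3],0],[0,[0,0,-0.25],0],[0,[0,0,-0.15],0],[0,[0,0,0],0],[0,[0,0,0],0],[0,[0,0,0],0],[0,[0,0,0],0],[0,[0,0,0],0]]}}

```text
clock: 20.22
ee_pos: [566.2, -333.3, 66.7]
eef_rot: [0.001, 0.537, 0.844, -0.0]
ft_force: [0.3, 0.8, -0.4]
finger_gap: 0.369
grasp_force: 39.8
```

{"fn": "move_arm", "kwargs": {"plan": [[0,[0,0,-0.05],0],[0,[0,0,-0.04],0],[0,[0,0,-0.04],0],[0,[0,0,-0.04],0],[0,[0,0,-0.02],0],[0,[0,0,-0.01],0],[0,[0,0,0],0],[0,[0,0,0],0]]}}

```text
clock: 20.88
ee_pos: [565.1, -332.6, 46.5]
eef_rot: [0.0, 0.537, 0.844, -0.0]
ft_force: [-3.2, 1.9, 10.3]
finger_gap: 0.366
grasp_force: 41.2
```

{"fn": "move_arm", "kwargs": {"plan": [[1,[0,0,0],0],[1,[0,0,0],0],[1,[0,0,0],0],[1,[0,0,0],0],[1,[0,0,0.1],0],[1,[0,0,0.3],0],[1,[0,0,0.3],0],[1,[0,0,0.3],0]]}}

```text
clock: 21.55
ee_pos: [564.9, -332.5, 146.2]
eef_rot: [-0.001, 0.537, 0.844, 0.0]
ft_force: [1.9, -0.6, 0.2]
finger_gap: 1.003
grasp_force: 0.0
```

{"fn": "move_arm", "kwargs": {"plan": [[1,[0,0,0.2],0],[1,[0,0.1,0.2],0],[1,[0,0.1,0],0],[1,[0,0,0],0],[1,[0,0,0],0],[1,[0,0,0],0],[1,[0,0,0],0],[1,[0,0,0],0]]}}

```text
clock: 22.22
ee_pos: [564.8, -312.8, 183.6]
eef_rot: [-0.001, 0.537, 0.843, 0.0]
ft_force: [-1.4, -0.3, -0.1]
finger_gap: 1.001
grasp_force: 0.0
```

```bash
python3 -c "
from h import *
check('w8.png')"
```

```text
22.2667 [ 564.9 -312.8  183.8] 25.004268240437852
48 [[-16.2, 37.9], [14.1, 62.7]] [62.2 65.  76.8 78.5 79. ] 1288
10 [[-16.7, 0.5], [14.0, 25.9]] [66.8 68.  82.2 84.5 85.1] 1816
-28 [[-16.2, -37.0], [14.6, -11.9]] [68.  69.1 69.6 71.  71.8] 1648
-66 [[-16.0, -74.5], [14.7, -49.7]] [67.  74.2 75.1 81.7 83.2] 1635
```

View pics/w8.png

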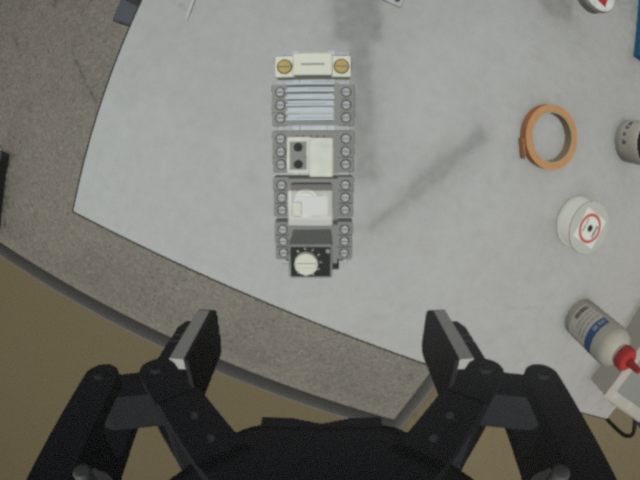

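All four relays are in the right order from the feed terminal (row 65): finned (105), stepped (155), clear (205), timer (260). They are square to the rail, and their tops match the fully home heights.

```bash
python3 -c "
from h import *
print(job.close_job())"
```

```text
the job is handed in; nothing more can be done
None
```

All four relays (finned, stepped, clear and timer, counted from the feed terminal) are plugged fully home on the new rail in their original order and released, and the job was handed in at about 22 s.

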